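# Put the stacked check weights back in their fitted case

## Robot

A 6-joint arm with a two-finger parallel gripper is mounted at the origin on a cart in front of the work surface, level with it; the furniture and walls round the work are solid. World frame = base frame: x ahead of the robot, y to its left, z up, the work surface at z = 0. Lengths are in m, angles in rad, forces in N, time in s.
With the tool pointing down it reaches from about 0.275 to 0.725 m from the base axis. Payload 15.9 kg.
Tool frame: the origin (TCP) lies midway between the tips of the shut fingers; the grasp point (between the pads) lies 19 mm behind it (env.grasp_offset is the distance from the TCP to the grasp point, in m); z points along the fingers, y is the line along which they close (so a half turn about z gives the same grasp; the last joint's range is limited). The gripper opens to 85 mm and grips with 20 to 120 N. Pads are 22 mm wide; open, the fingers measure 114 mm over their backs; the gripper's body (76 mm by 85 mm) begins 54 mm behind the grasp point. The pads swing forward as they close: fully open they stand 13 mm farther back than shut.
Start: joints at [-1.188, 0.213, -0.034, 1.323, 0, 1.571], TCP at [0.187, -0.464, 0.231] pointing down, gripper open.
Joint ranges: [-2.98, 2.98], [-0.74, 1.72], [-1.14, 1.35], [-2.1, 2.04], [-1.57, 1.44], [-3.14, 3.14]. Speed limits (rad/s): [1.89, 1.89, 2.39, 2.57, 3.14, 3.14].

## Interface

Orientations are given as a unit quaternion [x, y, z, w].
In Python, from workcell import env, imaging gives the robot as it stands.
- The arm moves only by the tool servo_tool, never from a script. Its argument "series" is text: rows parted by semicolons, each of 7 numbers parted by spaces: the turn, a rotation vector about the tool's x, y, z in degrees, then the shift along the tool's x, y, z in cm, then the finger opening in cm, from 0 to 8.54. In form: wx wy wz x y z jaw; .... A call has 1 to 20 rows; each row shifts and turns the commanded pose from where the row before left it, along the tool's axes as they then stand; what a row does not reach is not made up. A row lasts 1/12 s, in which the tool goes at most 41.7 mm and 7.16 degrees, less where a joint would pass 70% of its speed; a pose out of reach is approached as far as the arm can. A call with a gripper value outside its range is refused whole. The fingers move at their own pace and stop on an object; "squeeze" is the grip in N (left out, the last holds). Time passes only in rows, so rows that do not move let the fingers close. It gives the time, the measured TCP pose, the force, the opening and the grip force at its end, in the units of the state.
- env.read_state(): the state, without advancing time (a new reading comes with each control period).
- imaging.grab_frame(name): name is "side" or "top" or "wrist"; returns a dict with "image" (480x640x3 uint8, red, green, blue), "depth" (480x640 float32, m along the optical axis (not along the pixel's ray), 0 where there is no reading), "mtx" (3x3 intrinsics, pixels), "extrinsics" (4x4, takes a point from world to camera coordinates). Camera axes: x right, y up, looking along -z (the intrinsics and any distortion apply to the point x, -y, -z); pixel columns grow to the right and rows downward; lengths in m; the calibration is good to about 2 mm. A picture is of the moment at which its call begins.
- env.finish_job(): hands the job in; it is judged then, once.
The state is a dict: "time_s": time; "qpos": joint angles; "qvel": joint speeds; "tau": joint torques, N m; "tcp_pos": TCP position; "eef_rot": TCP orientation; "force": force on the tool from outside, world axes, zero at the start; "ft_torque": the same for the moment, N m; "opening": finger opening in m; "gripper_force": force on a finger pad.
Only numpy, scipy, OpenCV 4.12 (cv2) and the standard library are available. Lean on these libraries where they do the work, as an engineer would, in place of code of your own. Each camera call takes 0.05 s, during which the arm holds its last target. There are 200 camera calls.

## Task

The balance check is finished: take the stack of weights off the balance pan, one weight at a time from the top, and put each back into the pocket of the weight case that fits it. Press every weight fully home onto the floor of its pocket before you take the next, never let one tip over, and leave the black-lidded jar where it stands.

Things in the scene. Friction and masses are not known exactly. Their poses are not given: they have to be found in the camera images.
- weight_60: largest weight of the set (500 g): plain polished-steel upright cylinder, diameter 60 mm, height 30 mm, flat top and bottom, a fine grip groove round it. Origin at the centre of its underside, z up. At the start it stands on the balance pan as the bottom of the stack.
- weight_48: second largest weight of the set (200 g): plain polished-steel upright cylinder, diameter 48 mm, height 26 mm, flat top and bottom, a fine grip groove round it. Origin at the centre of its underside, z up. At the start it stands flat on the 60 mm weight, centred to about 2 mm.
- weight_38: second smallest weight of the set (100 g): plain polished-steel upright cylinder, diameter 38 mm, height 24 mm, flat top and bottom, a fine grip groove round it. Origin at the centre of its underside, z up. At the start it stands flat on the 48 mm weight, centred to about 2 mm.
- weight_28: smallest weight of the set (50 g): plain polished-steel upright cylinder, diameter 28 mm, height 24 mm, flat top and bottom, a fine grip groove round it. Origin at the centre of its underside, z up. At the start it stands flat on the 38 mm weight, centred to about 2 mm, at the top of the stack.
- insert_60: fixed grey 84.5 mm square block in the open case, pocket for the 60 mm weight at its centre; origin centre of underside; top face z = 34 mm, pocket floor z = 22 mm. Bore 64 mm, 4 mm lead-in. 3 sprung nubs hold the weight up till pressed past (to 8 N); home, it stands 18 mm proud. Blocks lie 2 by 2, pitch 85 mm, in any order; case 182 mm square, rim 38 mm high, lid leans open behind +x.
- insert_48: fixed grey 84.5 mm square block in the open case, pocket for the 48 mm weight at its centre; origin centre of underside; top face z = 34 mm, pocket floor z = 22 mm. Bore 52 mm, 4 mm lead-in. 3 sprung nubs hold the weight up till pressed past (to 8 N); home, it stands 14 mm proud. The white nubs stand 6 mm above the floor and 0.8 mm into the weight's outline.
- insert_38: fixed grey 84.5 mm square block in the open case, pocket for the 38 mm weight at its centre; origin centre of underside; top face z = 34 mm, pocket floor z = 22 mm. Bore 42 mm, 4 mm lead-in. 3 sprung nubs hold the weight up till pressed past (to 8 N); home, it stands 12 mm proud. The white nubs stand 6 mm above the floor and 0.8 mm into the weight's outline.
- insert_28: fixed grey 84.5 mm square block in the open case, pocket for the 28 mm weight at its centre; origin centre of underside; top face z = 34 mm, pocket floor z = 22 mm. Bore 32 mm, 4 mm lead-in. 3 sprung nubs hold the weight up till pressed past (to 8 N); home, it stands 12 mm proud. The white nubs stand 6 mm above the floor and 0.8 mm into the weight's outline.
- balance: fixed white laboratory balance, 270 x 196 mm, origin under the centre of its body, front (display) to its own -x. Its round steel pan, diameter 124 mm, is centred at x = +35 mm, y = 0, its top at z = 80 mm; the control panel in front of the pan is at most 67 mm high.
- jar_black: small glass jar with a black lid, diameter 57 mm, height 76 mm, standing to the right of the work; origin at the centre of its underside. Not part of the job.
Things that resemble listed ones, but are neither listed nor needed, are in the scene too. What is shaped like the weight_60 but pink is not meant.

How it is judged:
By the outcome, as a careful person would: the job done as asked, in the order asked, and still so for the second after the job is handed in, with the robot touching nothing.
It also fails if it takes over 122 s, if anything falls off the work surface, if the arm or the gripper's body presses on something with over 40 N, if the wrist force passes 120 N, or if a joint passes its speed limit or range.

## Working session

There is one attempt and no reset: what is moved stays moved. The work goes in short steps, Python scripts to look and compute and a tool call to move; the robot and the scene stay as the last step left them, time stands still between calls to the robot, and variables do not carry over. Pictures are saved under pics/ and viewed, at most 14 in all, crops included, and the job is handed in when it is done.

Besides the shell and the picture viewer there is one more tool, called after ">>>" as name(argument=value, ...) on one line, values as JSON. servo_tool: Moves the arm, as the interface text tells. Its arguments: {"type":"object","properties":{"series":{"type":"string"},"squeeze":{"type":"number"}},"required":["series"]}

```bash
mkdir -p pics; ls; python3 - <<'E'
from workcell import env, imaging
import cv2,numpy as np
s=env.read_state(); print(s, env.grasp_offset)
for n in ("top","side"):
    f=imaging.grab_frame(n); cv2.imwrite(f"pics/{n}0.png",f["image"][:,:,::-1]); np.savez(f"{n}0.npz",**f)
    print(n,f["mtx"],f["extrinsics"],[k for k in f])
E
```

```text
pics
{'time_s': 0.0, 'qpos': array([-1.18796749e+00,  2.13348509e-01, -3.50726423e-02,  1.32349308e+00,
       -1.37880716e-05,  1.57079805e+00]), 'qvel': array([-0.00021351, -0.00070189,  0.00116042, -0.00254125,  0.00055859,
       -0.00152412]), 'tau': array([ 2.25920405e-03, -6.86155057e+01,  4.87120092e+01,  1.75598235e-02,
        4.34505064e-04, -1.98052881e-06]), 'tcp_pos': array([ 0.18664014, -0.46348753,  0.23081461]), 'eef_rot': array([ 9.81736138e-01,  1.90246795e-01, -1.13108255e-04, -5.47433477e-04]), 'force': array([-0.39947147, -0.19900874, -0.05616233]), 'ft_torque': array([ 0.01457756,  0.01157498, -0.03099922]), 'gripper_force': 0.0, 'opening': 0.08556910124669727} 0.0187
top [[450.96771932   0.         320.82202786]
 [  0.         450.96771932 243.18358621]
 [  0.           0.           1.        ]] [[ 1.30934511e-03 -9.99998782e-01 -8.49781546e-04 -9.32355465e-02]
 [ 9.93994889e-01  1.20850087e-03  1.09419835e-01 -6.00906550e-01]
 [-1.09418675e-01 -9.87946840e-04  9.93995260e-01 -1.21685286e+00]
 [ 0.00000000e+00  0.00000000e+00  0.00000000e+00  1.00000000e+00]] ['image', 'depth', 'mtx', 'extrinsics']
side [[565.19187401   0.         324.04695931]
 [  0.         565.19187401 243.3767689 ]
 [  0.           0.           1.        ]] [[-0.9790269  -0.20356874 -0.00812934  0.5638761 ]
 [ 0.09010065 -0.46842081  0.87889921 -0.21813134]
 [-0.18272436  0.85973351  0.47693826 -1.34267447]
 [ 0.          0.          0.          1.        ]] ['image', 'depth', 'mtx', 'extrinsics']
```

View pics/top0.png

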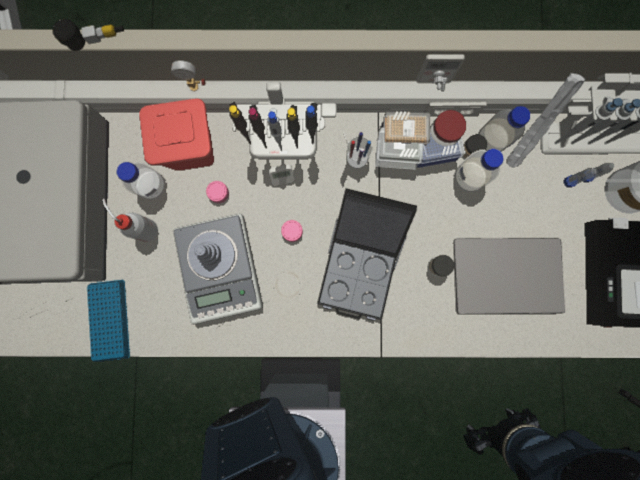

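View pics/side0.png

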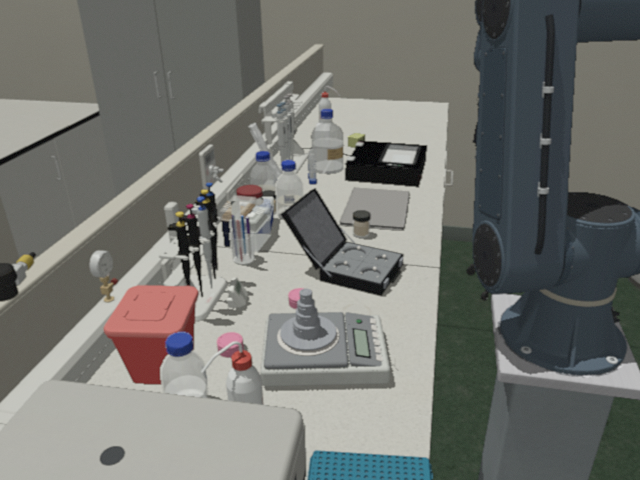

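The top picture shows the balance with the stack at about (208,253), and the case with pockets at about (346,260), (376,265), (339,290) and (369,296). The jar is at (441,267) and the lid is behind the case, up the image. The side view shows the same layout, with nothing near the stack.

```bash
cat > h.py <<'E'
from workcell import env, imaging
import cv2,numpy as np
from scipy.spatial.transform import Rotation as R
def load(n): return dict(np.load(n+"0.npz"))
def ray(f,u,v):
    K=f["mtx"];E=f["extrinsics"]
    c=np.array([(u-K[0,2])/K[0,0],-(v-K[1,2])/K[1,1],-1.])
    return -E[:3,:3].T@E[:3,3], E[:3,:3].T@c
def onz(f,u,v,z):
    o,d=ray(f,u,v); return o+d*(z-o[2])/d[2]
def cloud(f):
    v,u=np.mgrid[:480,:640]; K=f["mtx"];E=f["extrinsics"];d=f["depth"]
    P=np.stack([(u-K[0,2])/K[0,0]*d,-(v-K[1,2])/K[1,1]*d,-d],-1)
    return (P-E[:3,3])@E[:3,:3]
def proj(f,p):
    c=f["extrinsics"][:3,:3]@p+f["extrinsics"][:3,3]; K=f["mtx"]
    return K[0,0]*c[0]/-c[2]+K[0,2], K[1,1]*-c[1]/-c[2]+K[1,2]
def snap(n,name,box=None,scale=1):
    f=imaging.grab_frame(n); im=f["image"][:,:,::-1]
    if box: im=im[box[1]:box[3],box[0]:box[2]]
    cv2.imwrite(f"pics/{name}.png",cv2.resize(im,None,fx=scale,fy=scale,interpolation=cv2.INTER_CUBIC)); np.savez(name+".npz",**f); return f
def go(x,y,z,yaw):
    """total move to bring TCP (tool down, tool y-axis at yaw deg in world, mod 180) to xyz: in tool axes"""
    s=env.read_state(); r=R.from_quat(s["eef_rot"]); 
    # tool down: tool x at angle yaw+90 (z down)
    yv=np.array([np.cos(np.radians(yaw)),np.sin(np.radians(yaw)),0]); M=r.as_matrix()
    if yv@M[:,1]<0: yv=-yv
    zv=np.array([0,0,-1.]); T=np.stack([np.cross(yv,zv),yv,zv],1)
    w=np.degrees((r.inv()*R.from_matrix(T)).as_rotvec())
    d=np.array([x,y,z])-s["tcp_pos"]
    print("t",round(s["time_s"],2),"tcp",s["tcp_pos"].round(4),"q",s["qpos"].round(2),"open",round(float(s["opening"]),4),"F",s["force"].round(1))
    print("rot",w.round(2),"shift cm now-axes",(M.T@d*100).round(2),"after-turn axes",(T.T@d*100).round(2))
E
python3 - <<'E'
from h import *
f=load("top"); C=cloud(f)
for n,(u,v) in dict(p1=(346,260),p2=(376,265),p3=(339,290),p4=(369,296)).items(): print(n,onz(f,u,v,.034).round(3))
print("jar",onz(f,441,265,.076).round(3))
for lo,hi,nm in ((.174,.20,'28'),(.15,.17,'38'),(.13,.143,'48'),(.104,.115,'60'),(.078,.086,'pan')):
    m=(C[...,2]>lo)&(C[...,2]<hi); m[:,:150]=0;m[:,280:]=0;m[:215]=0;m[330:]=0
    p=C[m]; print(nm,len(p),p.mean(0).round(4) if len(p) else '', (p.max(0).round(3),p.min(0).round(3)) if len(p) else '')
g=load("side"); C=cloud(g); m=np.zeros((480,640),bool); m[285:310,290:325]=1; p=C[m]; print("side top",p[p[:,2]>.17].mean(0), p[:,2].max())
im=cv2.resize(f["image"][190:340,160:460,::-1],None,fx=2.66,fy=2.66,interpolation=cv2.INTER_CUBIC)
cv2.imwrite("pics/crop.png",im)
E
```

```text
p1 [ 0.554 -0.162  0.034]
p2 [ 0.541 -0.245  0.034]
p3 [ 0.472 -0.142  0.034]
p4 [ 0.456 -0.224  0.034]
jar [ 0.538 -0.412  0.076]
28 108 [0.5673 0.2027 0.1819] (array([0.58 , 0.217, 0.186]), array([0.555, 0.189, 0.174]))
38 79 [0.5641 0.1976 0.1586] (array([0.585, 0.22 , 0.169]), array([0.55 , 0.186, 0.151]))
48 92 [0.5631 0.1932 0.1353] (array([0.59 , 0.219, 0.142]), array([0.544, 0.179, 0.13 ]))
60 106 [0.5635 0.1934 0.1084] (array([0.596, 0.232, 0.115]), array([0.538, 0.174, 0.104]))
pan 671 [0.5633 0.1969 0.0801] (array([0.626, 0.261, 0.086]), array([0.505, 0.14 , 0.078]))
side top [0.55953017 0.24868819 0.20764201] 0.8366722275562455
```

View pics/crop.png

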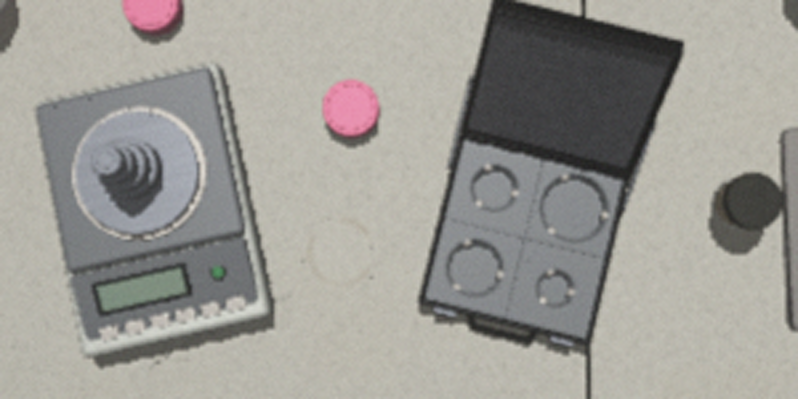

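The crop gives the pocket layout: far-left (495,187) is the 38, far-right (575,208) the 60, near-left (475,267) the 48, and near-right (555,288) the 28. The stack top is at (108,160). Next I go above the case for a closer look.

>>> servo_tool(series="0 0 6 0 0 -1.1 8.5;0 0 6 0 0 -1.1 8.5;0 0 6 0 0 -1.1 8.5;0 0 6 0 0 -1.1 8.5;0 0 6 0 0 -1.1 8.5;0 0 6 0 0 -1.1 8.5;0 0 0 1.7 -2.44 0 8.5;0 0 0 1.7 -2.44 0 8.5;0 0 0 1.7 -2.44 0 8.5;0 0 0 1.7 -2.44 0 8.5;0 0 0 1.7 -2.44 0 8.5;0 0 0 1.7 -2.44 0 8.5;0 0 0 1.7 -2.44 0 8.5;0 0 0 1.7 -2.44 0 8.5;0 0 0 1.7 -2.44 0 8.5;0 0 0 1.7 -2.44 0 8.5;0 0 0 1.7 -2.44 0 8.5;0 0 0 1.7 -2.44 0 8.5;0 0 0 0 0 0 8.5;0 0 0 0 0 0 8.5")

```text
time_s: 1.77
tcp_pos: [0.4565, -0.2284, 0.2968]
eef_rot: [0.993, -0.121, -0.0, -0.0]
force: [-0.4, -0.8, 0.4]
opening: 0.085
gripper_force: 0.0
```

```bash
python3 - <<'E'
from h import *
f=snap("wrist","w1"); go(.506,-.193,.3,-104)
o,d=ray(f,320,240); print("cam",o.round(3),d.round(3))
E
```

```text
t 1.82 tcp [ 0.4558 -0.2291  0.2969] q [-0.47  0.24  0.16  1.5  -0.    2.92] open 0.0853 F [-0.2 -0.4  0.4]
rot [-0.    0.05  0.  ] shift cm now-axes [ 4.   -4.71 -0.31] after-turn axes [ 4.   -4.71 -0.31]
cam [ 0.531 -0.247  0.439] [-0.288  0.063 -0.956]
```

View pics/w1.png

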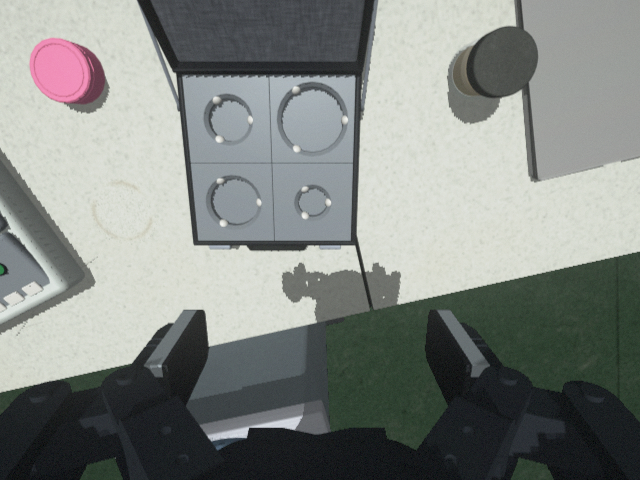

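The wrist picture shows all four pockets, each with three white nubs: 38 at about (231,119), 60 at (313,119), 48 at (235,202) and 28 at (313,201). I will fit the 2x2 grid to the nubs and check how far the lid reaches.

```bash
cat >> h.py <<'E'
def pockets(f,prior):
    hsv=cv2.cvtColor(f["image"],cv2.COLOR_RGB2HSV); m=((hsv[...,2]>190)&(hsv[...,1]<60)).astype(np.uint8)
    n,_,st,ce=cv2.connectedComponentsWithStats(m)
    P=np.array([onz(f,*ce[i],.027)[:2] for i in range(1,n) if 6<st[i,4]<150])
    out={}
    for k,(c,r) in prior.items():
        q=P[np.abs(np.linalg.norm(P-c,axis=1)-r)<.012]; print(k,len(q),np.linalg.norm(q-q.mean(0),axis=1).round(4)); out[k]=q.mean(0)
    G={38:(42.5,42.5),60:(42.5,-42.5),48:(-42.5,42.5),28:(-42.5,-42.5)}
    A=np.array([G[k] for k in out])/1000; B=np.array(list(out.values()))
    H=(A-A.mean(0)).T@(B-B.mean(0)); th=np.arctan2(H[0,1]-H[1,0],H[0,0]+H[1,1]); Rm=np.array([[np.cos(th),-np.sin(th)],[np.sin(th),np.cos(th)]])
    c=B.mean(0)-Rm@A.mean(0); print("yaw",np.degrees(th),"c",c.round(4))
    for k in out: print(k,out[k].round(4),"fit",(c+Rm@(np.array(G[k])/1000)).round(4))
PR={38:((.554,-.162),.021),60:((.541,-.245),.032),48:((.472,-.142),.026),28:((.456,-.224),.016)}
E
python3 - <<'E'
from h import *
f=dict(np.load("w1.npz")); pockets(f,PR)
C=cloud(load("top")).reshape(-1,3)
th=np.radians(-14);a=np.array([np.cos(th),np.sin(th)]);b=np.array([-a[1],a[0]]);X=(C[:,:2]-[.506,-.193])@a;Y=(C[:,:2]-[.506,-.193])@b
for z in (.05,.08,.11,.14,.17,.2):
    m=(abs(C[:,2]-z)<.015)&(abs(Y)<.085)&(X>.05)&(X<.25); print(z,m.sum(),X[m].min() if m.any() else '',X[m].max() if m.any() else '')
E
```

```text
38 3 [0.0231 0.0229 0.023 ]
60 3 [0.0343 0.0341 0.0342]
48 3 [0.028  0.0279 0.028 ]
28 3 [0.0176 0.0176 0.0176]
yaw -14.014080677624104 c [ 0.5047 -0.1903]
38 [ 0.5574 -0.1586] fit [ 0.5562 -0.1593]
60 [ 0.5364 -0.243 ] fit [ 0.5356 -0.2418]
48 [ 0.4731 -0.1376] fit [ 0.4738 -0.1387]
28 [ 0.4519 -0.2219] fit [ 0.4532 -0.2212]
0.05 947 0.05003374935444061 0.10798041793296752
0.08 603 0.09907449847299123 0.12699943190704585
0.11 647 0.119893602495058 0.14884057610809007
0.14 700 0.13841575907234857 0.1745132881285142
0.17 764 0.1605991838504091 0.20098913494897752
0.2 311 0.18118401541385842 0.19605450100702276
```

The pockets are found: the grid centre is about (0.505,-0.191) and the yaw -14°. I turn the wrist by half so the camera is away from the lid and joint 6 has room, then go above the stack.

>>> servo_tool(series="0 0 -7 0 0 0 8.5;0 0 -7 0 0 0 8.5;0 0 -7 0 0 0 8.5;0 0 -7 0 0 0 8.5;0 0 -7 0 0 0 8.5;0 0 -7 0 0 0 8.5;0 0 -7 0 0 0 8.5;0 0 -7 0 0 0 8.5;0 0 -7 0 0 0 8.5;0 0 -7 0 0 0 8.5;0 0 -7 0 0 0 8.5;0 0 -7 0 0 0 8.5;0 0 -7 0 0 0 8.5;0 0 -7 0 0 0 8.5;0 0 -7 0 0 0 8.5;0 0 -7 0 0 0 8.5;0 0 -7 0 0 0 8.5;0 0 -7 0 0 0 8.5;0 0 -7 0 0 0 8.5;0 0 -7 0 0 0 8.5")

```text
time_s: 3.48
tcp_pos: [0.4549, -0.2303, 0.2974]
eef_rot: [0.453, 0.892, -0.0, -0.0]
force: [-0.5, 0.1, -0.0]
opening: 0.0849
gripper_force: 0.0
```

>>> servo_tool(series="0 0 -7 0 0 0 8.5;0 0 -7 0 0 0 8.5;0 0 -7 0 0 0 8.5;0 0 -7 0 0 0 8.5;0 0 -7 0 0 0 8.5;0 0 -5 0 0 0 8.5;0 0 0 0 3.4 0 8.5;0 0 0 0 3.4 0 8.5;0 0 0 0 3.4 0 8.5;0 0 0 0 3.4 0 8.5;0 0 0 0 3.4 0 8.5;0 0 0 0 3.4 0 8.5;0 0 0 0 3.4 0 8.5;0 0 0 0 3.4 0 8.5;0 0 0 0 3.4 0 8.5;0 0 0 0 3.4 0 8.5;0 0 0 0 3.4 0 8.5;0 0 0 0 3.4 0 8.5;0 0 0 0 3.4 0 8.5;0 0 0 0 0 0 8.5")

```text
time_s: 5.15
tcp_pos: [0.5637, 0.203, 0.2961]
eef_rot: [0.121, 0.993, 0.0, -0.001]
force: [-1.3, -0.1, 0.1]
opening: 0.085
gripper_force: 0.0
```

```bash
python3 - <<'E'
from h import *
f=snap("wrist","w2"); go(.567,.203,.3,76)
o,d=ray(f,320,240); print("cam",o.round(3),d.round(3)); print(proj(f,np.array([.567,.203,.184])))
E
```

```text
t 5.2 tcp [0.5635 0.2007 0.2964] q [0.34 0.44 0.44 1.58 0.   0.59] open 0.0848 F [-0.7 -0.5  0.1]
rot [-0.03 -0.06  0.04] shift cm now-axes [-0.29  0.31 -0.36] after-turn axes [-0.29  0.31 -0.36]
cam [0.491 0.221 0.439] [ 0.285 -0.059 -0.957]
(np.float64(317.41453454478784), np.float64(241.50538735493353))
```

View pics/w2.png

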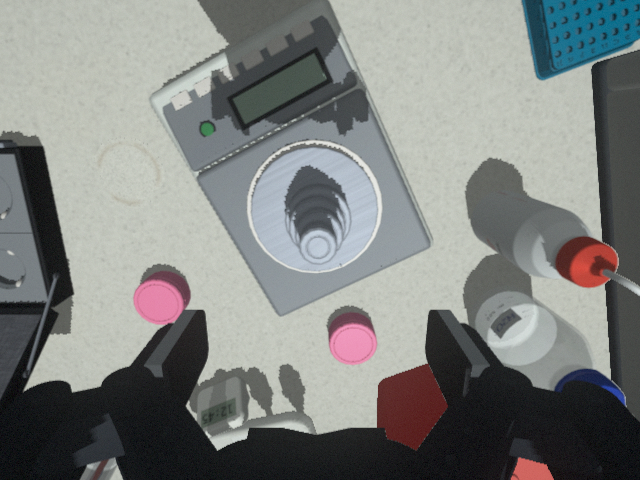

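The picture shows the 28 mm weight's top at about (318,244), within 2 px of the prediction. The lower weights step out above it in the image. I refine the top centre from depth.

```bash
cat >> h.py <<'E'
def disc(f,zt,xy,rad):
    C=cloud(f); m=(abs(C[...,2]-zt)<.006)&(np.hypot(C[...,0]-xy[0],C[...,1]-xy[1])<rad+.012)
    m=cv2.morphologyEx(m.astype(np.uint8),cv2.MORPH_OPEN,np.ones((3,3)))
    c=max(cv2.findContours(m,cv2.RETR_EXTERNAL,cv2.CHAIN_APPROX_NONE)[0],key=cv2.contourArea)
    P=np.array([onz(f,*p[0],zt)[:2] for p in c],np.float32); (x,y),r=cv2.minEnclosingCircle(P*1000)
    z=np.median(C[...,2][m>0]); print("disc",round(x/1000,4),round(y/1000,4),"r",round(r/1000,4),"z",z.round(4)); return x/1000,y/1000
E
python3 - <<'E'
from h import *
f=dict(np.load("w2.npz")); x,y=disc(f,.184,(.566,.2025),.014); go(x,y,.172,76)
E
```

```text
disc 0.5702 0.203 r 0.0142 z 0.1836
t 5.2 tcp [0.5635 0.2007 0.2964] q [0.34 0.44 0.44 1.58 0.   0.59] open 0.0848 F [-0.7 -0.5  0.1]
rot [-0.03 -0.06  0.04] shift cm now-axes [-0.61  0.39 12.44] after-turn axes [-0.59  0.39 12.44]
```

>>> servo_tool(series="0 0 0 -0.5 0.35 1.0 5.5;0 0 0 0 0 2 5.5;0 0 0 0 0 2 5.5;0 0 0 0 0 2 5.5;0 0 0 0 0 2 5.5;0 0 0 0 0 2 5.5;0 0 0 0 0 1.4 5.5;0 0 0 0 0 0 5.5;0 0 0 0 0 0 5.5", squeeze=40)

```text
time_s: 5.95
tcp_pos: [0.5686, 0.1999, 0.173]
eef_rot: [0.123, 0.992, -0.0, -0.001]
force: [-0.2, 0.2, 0.3]
opening: 0.0549
gripper_force: 0.0
```

```bash
python3 - <<'E'
from h import *
f=snap("wrist","w3"); go(.569,.203,.172,76)
E
```

```text
t 6.0 tcp [0.5692 0.2004 0.1739] q [ 0.34  0.44  0.14  1.27 -0.    0.59] open 0.0555 F [0.7 0.3 0.3]
rot [ 0.    0.02 -0.15] shift cm now-axes [0.08 0.25 0.19] after-turn axes [0.08 0.25 0.19]
```

View pics/w3.png

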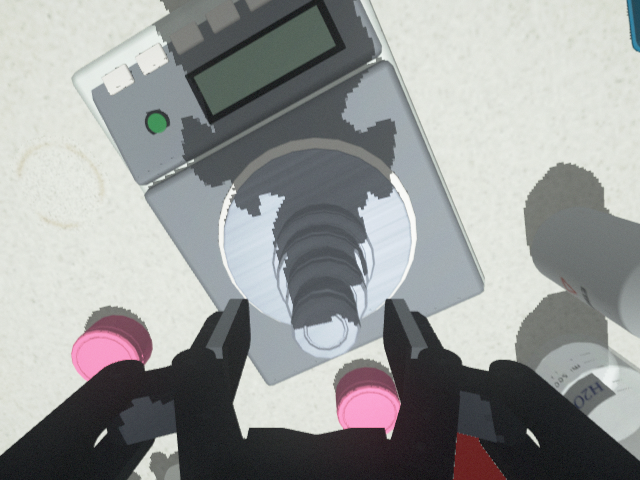

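The picture shows the weight's top at (325,330) between the pads (inner edges at 248 and 385), about 2 mm to the right of centre. I shift and close.

>>> servo_tool(series="0 0 0 0 0.2 0.1 5.5;0 0 0 0 0 0 2.4;0 0 0 0 0 0 2.4;0 0 0 0 0 0 2.4;0 0 0 0 0 0 2.4;0 0 0 0 0 0 2.4;0 0 0 0 0 0 2.4;0 0 0 0 0 0 2.4")

```text
time_s: 6.67
tcp_pos: [0.5698, 0.2037, 0.1731]
eef_rot: [0.122, 0.992, 0.0, 0.001]
force: [-0.9, -0.2, 5.7]
opening: 0.0259
gripper_force: 39.0
```

>>> servo_tool(series="0 0 0 0 0 -0.5 2.4;0 0 0 0 0 -1.5 2.4;0 0 0 0 0 -2 2.4;0 0 0 0.09 -3.39 0 2.4;0 0 0 0.09 -3.39 0 2.4;0 0 0 0.07 -3.39 0 2.4;0 0 0 0.07 -3.39 0 2.4;0 0 0 0.07 -3.39 0 2.4;0 0 0 0.07 -3.39 0 2.4;0 0 0 0.07 -3.39 0 2.4;0 0 0 0.07 -3.39 0 2.4;0 0 0 0.07 -3.39 0 2.4;0 0 0 0.07 -3.39 0 2.4;0 0 0 0.07 -3.39 0 2.4;0 0 0 0.07 -3.39 0 2.4;0 0 0 0.07 -3.39 0 2.4;0 0 0 0 0 1.5 2.4;0 0 0 0 0 1.5 2.4;0 0 0 0 0 0 2.4")

```text
time_s: 8.25
tcp_pos: [0.4519, -0.2218, 0.1805]
eef_rot: [0.123, 0.992, 0.0, -0.001]
force: [-1.0, 1.3, -0.8]
opening: 0.0259
gripper_force: 39.5
```

```bash
python3 - <<'E'
from h import *
f=snap("wrist","w4"); go(.4537,-.2223,.04,76); pockets(f,PR)
E
```

```text
t 8.3 tcp [ 0.4524 -0.2215  0.1818] q [-0.46  0.24 -0.13  1.21  0.   -0.21] open 0.026 F [ 0.4  1.1 -0.6]
rot [ 0.03 -0.11 -0.09] shift cm now-axes [-0.18 -0.05 14.18] after-turn axes [-0.15 -0.05 14.18]
38 3 [0.0227 0.0226 0.0237]
60 1 [0.]
48 2 [0.0246 0.0246]
28 0 []
yaw nan c [nan nan]
38 [ 0.5625 -0.1582] fit [nan nan]
60 [ 0.5752 -0.2345] fit [nan nan]
48 [ 0.4809 -0.1239] fit [nan nan]
28 [nan nan] fit [nan nan]h.py:39: RuntimeWarning: Mean of empty slice.
  q=P[np.abs(np.linalg.norm(P-c,axis=1)-r)<.012]; print(k,len(q),np.linalg.norm(q-q.mean(0),axis=1).round(4)); out[k]=q.mean(0)
  ret = um.true_divide(
```

View pics/w4.png

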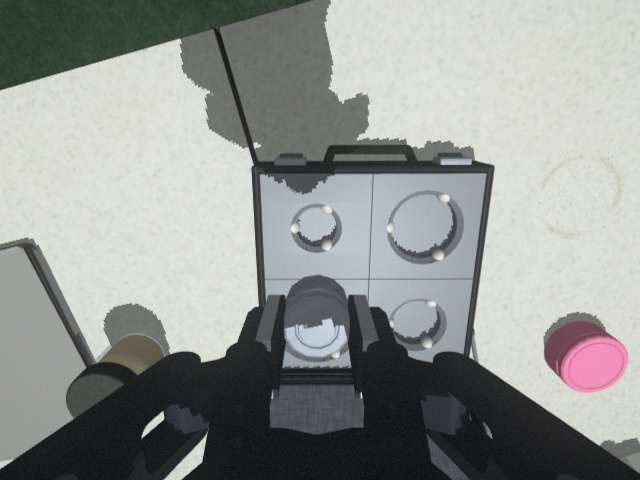

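The picture shows the held 28 weight at (317,330), upright. The 28 pocket's nubs are at (295,228), (328,210) and (327,245), and the 48 pocket is at about (425,228). I triangulate pocket centres from the two views.

```bash
python3 - <<'E'
from h import *
f1=dict(np.load("w1.npz")); f2=dict(np.load("w4.npz"))
def nubs(f,c):
    hsv=cv2.cvtColor(f["image"],cv2.COLOR_RGB2HSV); m=((hsv[...,2]>215)&(hsv[...,1]<40)).astype(np.uint8)
    n,_,st,ce=cv2.connectedComponentsWithStats(m)
    out=[]
    for p in c:
        out.append(min((ce[i] for i in range(1,n) if 4<st[i,4]<200),key=lambda q:np.hypot(*(q-p))))
    print(np.round(out,1).tolist()); return np.mean(out,0)
def tri(a,b):
    A=np.zeros((3,3));B=np.zeros(3)
    for f,p in((f1,a),(f2,b)):
        o,d=ray(f,*p); d/=np.linalg.norm(d); M=np.eye(3)-np.outer(d,d); A+=M;B+=M@o
    return np.linalg.solve(A,B)
for k,c1,c2 in ((28,[(305,188),(328,203),(305,216)],[(295,228),(328,210),(327,245)]),(48,[(221,181),(260,203),(222,223)],[(390,228),(445,198),(438,255)])):
    a=nubs(f1,c1);b=nubs(f2,c2); print(k,tri(a,b).round(4),[onz(f2,*b,z).round(4)[:2] for z in(.027,.034)])
s=env.read_state(); print(s["tcp_pos"])
C=cloud(f2)
# held weight disc top
m=(C[...,2]>.185)&(C[...,2]<.205); m[:,:285]=0;m[:,347:]=0;m[:310]=0;m[365:]=0; print(m.sum(),C[m].mean(0) if m.any() else C[335,317])
E
```

```text
[[304.0, 187.8], [328.5, 201.7], [303.9, 215.4]]
[[293.4, 228.6], [327.8, 209.4], [327.4, 247.4]]
28 [ 0.454  -0.2225  0.0362] [array([ 0.4565, -0.2228]), array([ 0.4547, -0.2224])]
[[218.5, 179.5], [258.7, 201.6], [222.0, 223.1]]
[[389.1, 228.2], [445.5, 197.4], [439.6, 257.5]]
48 [ 0.4746 -0.1395  0.0353] [array([ 0.4774, -0.1375]), array([ 0.4751, -0.139 ])]
[ 0.45235778 -0.22150136  0.18178755]
2649 [ 0.4542447  -0.22272494  0.19088534]
```

>>> servo_tool(series="0 0 0 -0.12 -0.05 2 2.4;0 0 0 0 0 2.5 2.4;0 0 0 0 0 2.5 2.4;0 0 0 0 0 2.5 2.4;0 0 0 0 0 2 2.4;0 0 0 0 0 1 2.4;0 0 0 0 0 0.4 2.4;0 0 0 0 0 0 2.4;0 0 0 0 0 0 2.4")

```text
time_s: 9.05
tcp_pos: [0.455, -0.2227, 0.0546]
eef_rot: [0.122, 0.992, -0.0, 0.001]
force: [0.6, 0.7, -0.3]
opening: 0.0261
gripper_force: 39.5
```

>>> servo_tool(series="0 0 0 0 0 0.3 2.4;0 0 0 0 0 0.3 2.4;0 0 0 0 0 0.3 2.4;0 0 0 0 0 0.3 2.4;0 0 0 0 0 0.1 2.4;0 0 0 0 0 0 2.4;0 0 0 0 0 0 2.4")

```text
time_s: 9.63
tcp_pos: [0.4541, -0.2225, 0.0404]
eef_rot: [0.122, 0.992, -0.0, -0.0]
force: [-0.7, -0.6, -0.7]
opening: 0.0261
gripper_force: 44.8
```

```bash
python3 - <<'E'
from h import *
f=snap("wrist","w5",(160,120,480,360),2); go(.454,-.2225,.041,76)
E
```

```text
t 9.68 tcp [ 0.4541 -0.2225  0.0404] q [-0.46  0.34 -0.36  0.86 -0.   -0.21] open 0.0258 F [-1.7  0.1 -0.5]
rot [-0.   -0.   -0.07] shift cm now-axes [ 0.01 -0.01 -0.06] after-turn axes [ 0.01 -0.01 -0.06]
```

View pics/w5.png

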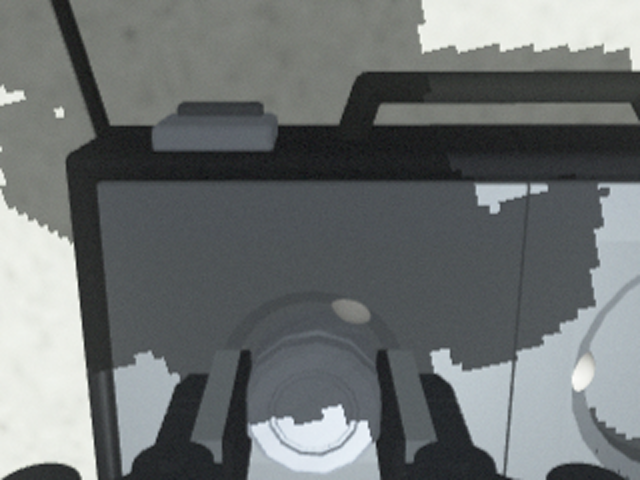

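The crop shows the weight standing in its bore between the pads (disc at about (313,410)), inside the lead-in ring. I press it past the nubs while holding it, as far as the fingertips allow.

>>> servo_tool(series="0 0 0 0 0 0.1 2.4;0 0 0 0 0 0.1 2.4;0 0 0 0 0 0.1 2.4;0 0 0 0 0 0.1 2.4;0 0 0 0 0 0 2.4;0 0 0 0 0 0 2.4")

```text
time_s: 10.18
tcp_pos: [0.4543, -0.2225, 0.0378]
eef_rot: [0.122, 0.992, -0.0, 0.001]
force: [-11.6, 5.1, 34.0]
opening: 0.026
gripper_force: 63.9
```

>>> servo_tool(series="0 0 0 0 0 -0.2 2.4;0 0 0 0 0 0 4.5;0 0 0 0 0 0 4.5;0 0 0 0 0 0 4.5;0 0 0 0 0 0 4.5;0 0 0 0 0 -1 4.5;0 0 0 0 0 -2 4.5;0 0 0 0 0 -2 4.5;0 0 0 0 0 0 0;0 0 0 0 0 0 0;0 0 0 0 0 0 0;0 0 0 0 0 0 0;0 0 0 0 0 0 0;0 0 0 0 0 0 0;0 0 0 0 0 0 0")

```text
time_s: 11.43
tcp_pos: [0.4539, -0.2223, 0.0879]
eef_rot: [0.122, 0.992, 0.0, -0.0]
force: [0.3, 0.7, 0.3]
opening: -0.0004
gripper_force: 0.0
```

```bash
python3 - <<'E'
from h import *
f=snap("wrist","w6",(120,140,520,440),2); disc(f,.048,(.454,-.2225),.014); go(.454,-.2225,.048,76)
E
```

```text
disc 0.4521 -0.2229 r 0.0151 z 0.0521
t 11.48 tcp [ 0.454  -0.2224  0.088 ] q [-0.46  0.3  -0.29  0.98 -0.   -0.21] open -0.0004 F [-0.8 -0.5 -0.2]
rot [ 0.01 -0.03 -0.07] shift cm now-axes [-0.01 -0.01  4.  ] after-turn axes [-0.   -0.01  4.  ]
```

View pics/w6.png

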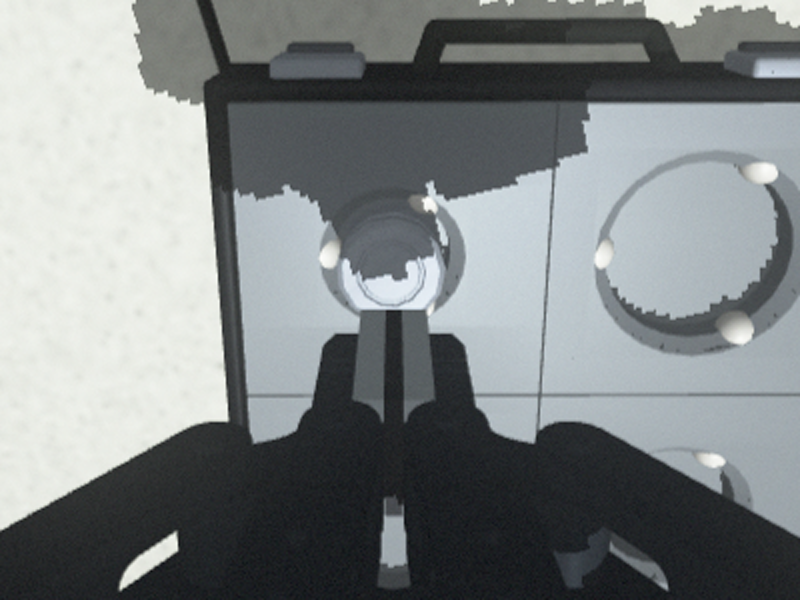

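The crop shows the 28 weight upright in its pocket at (393,270), with its top at z≈0.052, so it is still on the nubs. I press with the shut fingers.

>>> servo_tool(series="0 0 0 0 0 1.6 0;0 0 0 0 0 1.4 0;0 0 0 0 0 0.3 0;0 0 0 0 0 0.2 0;0 0 0 0 0 0.15 0;0 0 0 0 0 0.15 0;0 0 0 0 0 0.1 0;0 0 0 0 0 0.1 0;0 0 0 0 0 0 0;0 0 0 0 0 0 0")

```text
time_s: 12.32
tcp_pos: [0.4548, -0.2227, 0.0499]
eef_rot: [0.122, 0.992, -0.0, 0.001]
force: [-5.2, 4.2, 22.4]
opening: 0.0
gripper_force: 11.2
```

>>> servo_tool(series="0 0 0 0 0 0.1 0;0 0 0 0 0 0.1 0;0 0 0 0 0 0 0;0 0 0 0 0 0 0")

```text
time_s: 12.65
tcp_pos: [0.4553, -0.2229, 0.0497]
eef_rot: [0.122, 0.992, -0.001, 0.002]
force: [-15.9, 9.6, 57.1]
opening: -0.0
gripper_force: 28.5
```

>>> servo_tool(series="0 0 0 0 0 -1 0;0 0 0 0 0 -3 0;0 0 0 0 0 -3 0;0 0 0 0 0 -3 0;0 0 0 0 0 0 0;0 0 0 0 0 0 4.5")

```text
time_s: 13.15
tcp_pos: [0.4553, -0.223, 0.1482]
eef_rot: [0.122, 0.992, -0.001, 0.002]
force: [-0.5, 0.6, -1.0]
opening: 0.0111
gripper_force: 0.0
```

```bash
python3 - <<'E'
from h import *
f=snap("wrist","w7",(220,130,420,280),4); x,y=disc(f,.049,(.454,-.2225),.014); go(.454,-.2225,.048,76)
C=cloud(f); m=(C[...,2]>.042)&(np.hypot(C[...,0]-x,C[...,1]-y)<.012); P=C[m]; A=np.c_[P[:,:2]-[x,y],np.ones(len(P))]; print("plane",np.linalg.lstsq(A,P[:,2],rcond=None)[0],len(P))
m=(abs(C[...,0]-.454)<.04)&(abs(C[...,1]+.2225)<.04)&(np.hypot(C[...,0]-x,C[...,1]-y)>.024)&(C[...,2]<.04);print("block top",np.median(C[m][:,2]))
hsv=cv2.cvtColor(f["image"],cv2.COLOR_RGB2HSV); 
n,_,st,ce=cv2.connectedComponentsWithStats(((hsv[...,2]>215)&(hsv[...,1]<40)).astype(np.uint8))
for i in range(1,n):
    p=onz(f,*ce[i],.035)[:2]
    if np.hypot(*(p-[.454,-.2225]))<.025: print(ce[i].round(1),st[i,4],p.round(4),np.hypot(*(p-[x,y])).round(4))
E
```

```text
disc 0.4528 -0.2227 r 0.0142 z 0.0496
t 13.2 tcp [ 0.4545 -0.2226  0.1468] q [-0.46  0.26 -0.2   1.12 -0.   -0.21] open 0.0182 F [ 0.5 -0.2  0.5]
rot [-0.02  0.07 -0.07] shift cm now-axes [0.06 0.01 9.88] after-turn axes [0.05 0.   9.88]
plane [-5.37254365  1.553725    0.15881825] 7346
block top 0.03776780180092817
[330.3 211.5] 29 [ 0.4406 -0.2094] 0.0181
[316.1 237.8] 477 [ 0.4566 -0.2236] 0.0039
[316.1 239.1] 350 [ 0.4575 -0.2238] 0.0049
[291.  233.8] 25 [ 0.4494 -0.24  ] 0.0175
[304. 238.] 3 [ 0.4546 -0.2319] 0.0093
[330. 255.] 20 [ 0.4715 -0.217 ] 0.0196
```

View pics/w7.png

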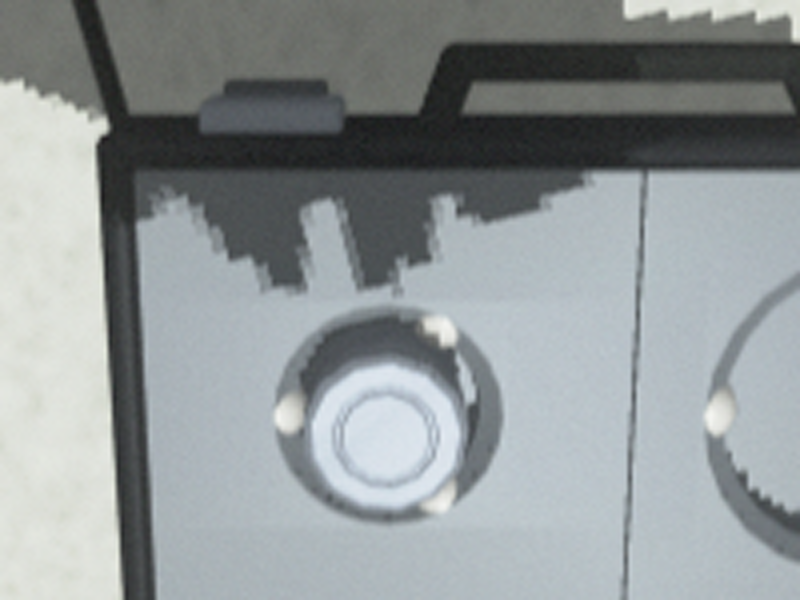

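The crop shows the 28 weight seated and upright. Depth puts its top 12 mm above the block top, which reads 0.0378 in the world because the blocks sit about 3.7 mm up on the case floor. So it is home, and the 57 N was the pocket floor. Next is the 38 weight.

>>> servo_tool(series="0 0 0 0 3.37 -1.2 6.5;0 0 0 -0.05 3.37 -1.2 6.5;0 0 0 -0.05 3.37 -1.2 6.5;0 0 0 -0.05 3.37 -1.2 6.5;0 0 0 -0.05 3.37 -1.2 6.5;0 0 0 -0.05 3.37 -1.2 6.5;0 0 0 -0.05 3.37 -1.2 6.5;0 0 0 -0.05 3.37 -1.2 6.5;0 0 0 -0.05 3.37 -1.2 6.5;0 0 0 -0.05 3.37 -1.2 6.5;0 0 0 -0.05 3.37 0 6.5;0 0 0 -0.05 3.37 0 6.5;0 0 0 -0.05 3.37 0 6.5;0 0 0 0 0 0 6.5;0 0 0 0 0 0 6.5")

```text
time_s: 14.45
tcp_pos: [0.5661, 0.2024, 0.2644]
eef_rot: [0.121, 0.993, -0.001, -0.001]
force: [-0.2, -0.7, -0.6]
opening: 0.065
gripper_force: 0.0
```

```bash
python3 - <<'E'
from h import *
f=snap("wrist","w8",(200,130,440,310),3); x,y=disc(f,.160,(.567,.2025),.019); go(x,y,.150,76); disc(f,.136,(.567,.2025),.024)
E
```

```text
disc 0.5698 0.2042 r 0.0192 z 0.1596
t 14.5 tcp [0.5661 0.2012 0.2649] q [ 0.34  0.44  0.36  1.5  -0.    0.59] open 0.065 F [ 0.4  0.6 -0.8]
rot [-0.08 -0.1  -0.01] shift cm now-axes [-0.31  0.39 11.49] after-turn axes [-0.29  0.38 11.49]
disc 0.5688 0.2027 r 0.0236 z 0.1355
```

View pics/w8.png

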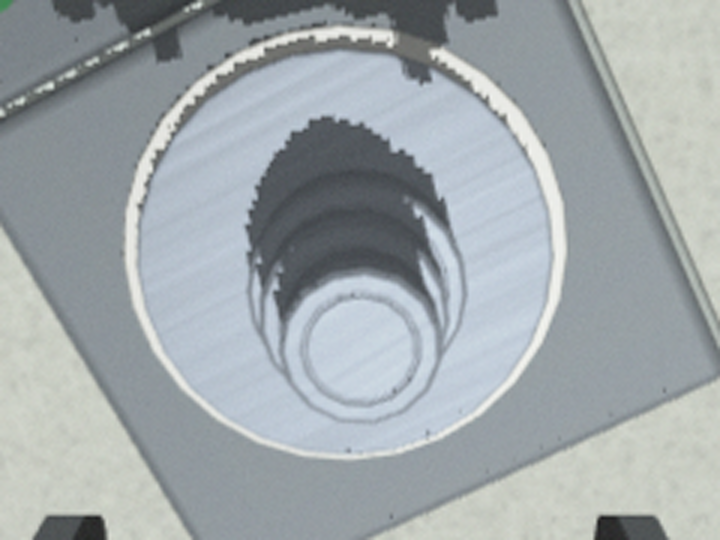

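The crop shows the 38 mm weight upright on the rest of the stack at about (360,350). I move down around it.

>>> servo_tool(series="0 0 0 -0.27 0.25 1.5 6.0;0 0 0 0 0 2 6.0;0 0 0 0 0 2 6.0;0 0 0 0 0 2 6.0;0 0 0 0 0 2 6.0;0 0 0 0 0 1.5 6.0;0 0 0 0 0 0.5 6.0;0 0 0 0 0 0 6.0;0 0 0 0 0 0 6.0;0 0 0 0 0 0 6.0")

```text
time_s: 15.33
tcp_pos: [0.5702, 0.2026, 0.1525]
eef_rot: [0.123, 0.992, 0.0, 0.001]
force: [0.4, 0.5, 0.3]
opening: 0.06
gripper_force: 0.0
```

>>> servo_tool(series="0 0 0 0.05 0.12 0.3 6.0;0 0 0 0 0 0 3.4;0 0 0 0 0 0 3.4;0 0 0 0 0 0 3.4;0 0 0 0 0 0 3.4;0 0 0 0 0 0 3.4;0 0 0 0 0 0 3.4")

```text
time_s: 15.92
tcp_pos: [0.5697, 0.2042, 0.1488]
eef_rot: [0.122, 0.992, 0.0, 0.0]
force: [-1.5, -1.2, 6.3]
opening: 0.0359
gripper_force: 40.0
```

>>> servo_tool(series="0 0 0 0 0 -0.5 3.4;0 0 0 0 0 -1.5 3.4;0 0 0 0 0 -2 3.4;0 0 0 -0.69 -3.24 0 3.4;0 0 0 -0.69 -3.24 0 3.4;0 0 0 -0.69 -3.24 0 3.4;0 0 0 -0.69 -3.24 0 3.4;0 0 0 -0.69 -3.24 0 3.4;0 0 0 -0.69 -3.24 0 3.4;0 0 0 -0.69 -3.24 0 3.4;0 0 0 -0.69 -3.24 0 3.4;0 0 0 -0.69 -3.24 0 3.4;0 0 0 -0.69 -3.24 0 3.4;0 0 0 -0.69 -3.24 0 3.4;0 0 0 0 0 2 3.4;0 0 0 0 0 3 3.4;0 0 0 0 0 3 3.4;0 0 0 0 0 3 3.4;0 0 0 0 0 1 3.4;0 0 0 0 0 0 3.4")

```text
time_s: 17.58
tcp_pos: [0.5548, -0.1596, 0.0662]
eef_rot: [0.122, 0.992, 0.0, -0.002]
force: [-0.8, -0.6, -0.6]
opening: 0.0357
gripper_force: 40.3
```

```bash
python3 - <<'E'
from h import *
go(.5567,-.1604,.0457,76)
E
```

```text
t 17.58 tcp [ 0.5548 -0.1596  0.0662] q [-0.28  0.46 -0.12  1.    0.   -0.03] open 0.0357 F [-0.8 -0.6 -0.6]
rot [ 0.01 -0.25 -0.06] shift cm now-axes [-0.21 -0.04  2.05] after-turn axes [-0.2  -0.04  2.05]
```

>>> servo_tool(series="0 0 0 -0.15 0 0.4 3.4;0 0 0 0 0 0.4 3.4;0 0 0 0 0 0.4 3.4;0 0 0 0 0 0.4 3.4;0 0 0 0 0 0.4 3.4;0 0 0 0 0 0 3.4;0 0 0 0 0 0 3.4")

```text
time_s: 18.17
tcp_pos: [0.5583, -0.1605, 0.0487]
eef_rot: [0.122, 0.992, -0.0, 0.001]
force: [-1.1, -1.0, 3.9]
opening: 0.0358
gripper_force: 40.7
```

>>> servo_tool(series="0 0 0 0.12 0 0.2 3.4;0 0 0 0 0 0.2 3.4;0 0 0 0 0 0.2 3.4;0 0 0 0 0 0.1 3.4;0 0 0 0 0 0 3.4;0 0 0 0 0 0 3.4")

```text
time_s: 18.67
tcp_pos: [0.557, -0.1604, 0.0422]
eef_rot: [0.122, 0.992, -0.0, 0.001]
force: [-5.3, 0.2, 13.1]
opening: 0.0357
gripper_force: 47.4
```

Still pressing; a little further in the grip, then release, shut and press from above.

>>> servo_tool(series="0 0 0 0 0 0.1 3.4;0 0 0 0 0 0.1 3.4;0 0 0 0 0 0 3.4;0 0 0 0 0 0 3.4")

```text
time_s: 19.0
tcp_pos: [0.5565, -0.1602, 0.0393]
eef_rot: [0.123, 0.992, -0.0, -0.0]
force: [-2.4, -0.5, 1.3]
opening: 0.036
gripper_force: 47.3
```

>>> servo_tool(series="0 0 0 0 0 0 5.6;0 0 0 0 0 0 5.6;0 0 0 0 0 0 5.6;0 0 0 0 0 0 5.6;0 0 0 0 0 -1 5.6;0 0 0 0 0 -2 5.6;0 0 0 0 0 0 0;0 0 0 0 0 0 0;0 0 0 0 0 0 0;0 0 0 0 0 0 0;0 0 0 0 0 0 0;0 0 0 0 0 0 0;0 0 0 0 0 1 0;0 0 0 0 0 0.5 0;0 0 0 0 0 0.2 0;0 0 0 0 0 0.2 0;0 0 0 0 0 0.1 0;0 0 0 0 0 0 0")

```text
time_s: 20.5
tcp_pos: [0.5563, -0.1601, 0.05]
eef_rot: [0.122, 0.992, -0.0, -0.0]
force: [-8.9, 1.5, 16.6]
opening: -0.0002
gripper_force: 8.9
```

>>> servo_tool(series="0 0 0 0 0 0.08 0;0 0 0 0 0 0 0;0 0 0 0 0 0 0;0 0 0 0 0 -1 0;0 0 0 0 0 -3 0;0 0 0 0 0 -3 0;0 0 0 0 0 -3 0;0 0 0 0 0 -3 6.5;0 0 0 0 0 0 6.5")

```text
time_s: 21.25
tcp_pos: [0.559, -0.1608, 0.1843]
eef_rot: [0.122, 0.992, -0.001, 0.004]
force: [1.9, -0.0, 1.0]
opening: 0.0235
gripper_force: 0.0
```

```bash
cat >> h.py <<'E'
def proud(f,c,zt,r):
    x,y=disc(f,zt,c,r); C=cloud(f); C=C[~np.isnan(C[...,2])].reshape(-1,3); D=np.hypot(C[:,0]-c[0],C[:,1]-c[1])
    z=C[(D>r+.009)&(D<.041)&(C[:,2]<.045)&(C[:,2]>.03)][:,2]; t=C[(D<r-.004)&(abs(C[:,2]-zt)<.01)]
    A=np.c_[t[:,:2]-c,np.ones(len(t))]; p=np.linalg.lstsq(A,t[:,2],rcond=None)[0]
    print("block",np.median(z).round(4),"top",np.median(t[:,2]).round(4),"tilt deg",np.degrees(np.arctan(p[:2])).round(2),"proud mm",(1000*(np.median(t[:,2])-np.median(z))).round(1))
E
python3 - <<'E'
from h import *
f=snap("wrist","w9"); proud(f,np.array([.5567,-.1604]),.05,.019); go(.568,.203,.25,76)
print(proj(f,np.array([.5567,-.1604,.05])))
E
```

```text
disc 0.556 -0.1603 r 0.0191 z 0.0497
block 0.0378 top 0.0498 tilt deg [0.05 0.19] proud mm 12.0
t 21.3 tcp [ 0.5584 -0.1606  0.1815] q [-0.28  0.39  0.08  1.26  0.   -0.03] open 0.0307 F [ 1.1 -0.7 -0.5]
rot [-0.01  0.3  -0.07] shift cm now-axes [ 7.87 35.5  -6.89] after-turn axes [ 7.86 35.51 -6.85]
(np.float64(315.9998772891458), np.float64(224.3399629363118))
```

The 38 is home: 12.0 mm proud and level. Next is the 48.

>>> servo_tool(series="0 0 0 0.71 3.23 -0.63 7.5;0 0 0 0.71 3.23 -0.63 7.5;0 0 0 0.71 3.23 -0.63 7.5;0 0 0 0.71 3.23 -0.63 7.5;0 0 0 0.71 3.23 -0.63 7.5;0 0 0 0.71 3.23 -0.63 7.5;0 0 0 0.71 3.23 -0.63 7.5;0 0 0 0.71 3.23 -0.63 7.5;0 0 0 0.71 3.23 -0.63 7.5;0 0 0 0.71 3.23 -0.63 7.5;0 0 0 0.71 3.23 -0.63 7.5;0 0 0 0 0 0 7.5;0 0 0 0 0 0 7.5;0 0 0 0 0 0 7.5")

```text
time_s: 22.47
tcp_pos: [0.5671, 0.2032, 0.2468]
eef_rot: [0.122, 0.992, -0.0, -0.001]
force: [-0.7, -0.8, 0.4]
opening: 0.075
gripper_force: 0.0
```

```bash
python3 - <<'E'
from h import *
f=snap("wrist","w10"); x,y=disc(f,.136,(.568,.2025),.024); go(x,y,.122,76)
E
```

```text
disc 0.5695 0.2026 r 0.0242 z 0.1356
t 22.52 tcp [0.5672 0.2026 0.247 ] q [ 0.34  0.43  0.31  1.45 -0.    0.59] open 0.0748 F [ 0.2 -0.6 -0.4]
rot [-0.05 -0.05 -0.1 ] shift cm now-axes [-0.23  0.07 12.5 ] after-turn axes [-0.22  0.06 12.5 ]
```

>>> servo_tool(series="0 0 0 -0.2 0.1 2 7.0;0 0 0 0 0 2.5 7.0;0 0 0 0 0 2.5 7.0;0 0 0 0 0 2.5 7.0;0 0 0 0 0 2 7.0;0 0 0 0 0 1.1 7.0;0 0 0 0 0 0 7.0;0 0 0 0 0 0 7.0;0 0 0 0 0 0 7.0")

```text
time_s: 23.27
tcp_pos: [0.57, 0.2034, 0.1228]
eef_rot: [0.123, 0.992, 0.0, 0.001]
force: [0.7, 0.0, -0.6]
opening: 0.0701
gripper_force: 0.0
```

>>> servo_tool(series="0 0 0 0 -0.05 0.05 4.4;0 0 0 0 0 0 4.4;0 0 0 0 0 0 4.4;0 0 0 0 0 0 4.4;0 0 0 0 0 0 4.4;0 0 0 0 0 0 4.4;0 0 0 0 0 0 4.4", squeeze=50)

```text
time_s: 23.85
tcp_pos: [0.57, 0.2035, 0.1226]
eef_rot: [0.123, 0.992, 0.0, 0.001]
force: [-0.7, -2.7, 8.2]
opening: 0.046
gripper_force: 50.1
```

>>> servo_tool(series="0 0 0 0 0 -0.5 4.4;0 0 0 0 0 -1.5 4.4;0 0 0 0 0 -3 4.4;0 0 0 0.09 -3.24 0 4.4;0 0 0 0.09 -3.24 0 4.4;0 0 0 0.09 -3.24 0 4.4;0 0 0 0.09 -3.24 0 4.4;0 0 0 0.09 -3.24 0 4.4;0 0 0 0.09 -3.24 0 4.4;0 0 0 0.09 -3.24 0 4.4;0 0 0 0.09 -3.24 0 4.4;0 0 0 0.09 -3.24 0 4.4;0 0 0 0.09 -3.24 0 4.4;0 0 0 0.09 -3.24 0 4.4;0 0 0 0 0 2 4.4;0 0 0 0 0 3 4.4;0 0 0 0 0 3 4.4;0 0 0 0 0 2.5 4.4;0 0 0 0 0 0 4.4;0 0 0 0 0 0 4.4")

```text
time_s: 25.52
tcp_pos: [0.4726, -0.1396, 0.0664]
eef_rot: [0.122, 0.992, 0.0, -0.001]
force: [-0.3, 0.0, -1.3]
opening: 0.0457
gripper_force: 52.1
```

```bash
python3 - <<'E'
from h import *
go(.4745,-.1397,.0443,76)
E
```

```text
t 25.52 tcp [ 0.4726 -0.1396  0.0664] q [-0.29  0.3  -0.36  0.92  0.   -0.04] open 0.0457 F [-0.3  0.  -1.3]
rot [ 0.01 -0.1  -0.07] shift cm now-axes [-0.19  0.04  2.21] after-turn axes [-0.19  0.04  2.21]
```

>>> servo_tool(series="0 0 0 -0.05 0 0.4 4.4;0 0 0 0 0 0.4 4.4;0 0 0 0 0 0.4 4.4;0 0 0 0 0 0.4 4.4;0 0 0 0 0 0 4.4;0 0 0 0 0 0 4.4")

```text
time_s: 26.02
tcp_pos: [0.4736, -0.1399, 0.0503]
eef_rot: [0.122, 0.992, 0.0, -0.0]
force: [0.5, 0.8, -1.4]
opening: 0.0459
gripper_force: 52.1
```

>>> servo_tool(series="0 0 0 -0.05 0 0.3 4.4;0 0 0 0 0 0.2 4.4;0 0 0 0 0 0.2 4.4;0 0 0 0 0 0.1 4.4;0 0 0 0 0 0.1 4.4;0 0 0 0 0 0.1 4.4;0 0 0 0 0 0.1 4.4;0 0 0 0 0 0 4.4;0 0 0 0 0 0 4.4")

```text
time_s: 26.77
tcp_pos: [0.474, -0.14, 0.0391]
eef_rot: [0.122, 0.992, -0.0, -0.0]
force: [-0.3, 0.2, -3.6]
opening: 0.0457
gripper_force: 52.2
```

>>> servo_tool(series="0 0 0 0 0 0 6.6;0 0 0 0 0 0 6.6;0 0 0 0 0 0 6.6;0 0 0 0 0 0 6.6;0 0 0 0 0 -1.3 6.6;0 0 0 0 0 -2 6.6;0 0 0 0 0 0 0;0 0 0 0 0 0 0;0 0 0 0 0 0 0;0 0 0 0 0 0 0;0 0 0 0 0 0 0;0 0 0 0 0 0 0;0 0 0 0 0 0 0;0 0 0 0 0 1.3 0;0 0 0 0 0 0.4 0;0 0 0 0 0 0.2 0;0 0 0 0 0 0.1 0;0 0 0 0 0 0.1 0;0 0 0 0 0 0 0")

```text
time_s: 28.35
tcp_pos: [0.4739, -0.14, 0.052]
eef_rot: [0.122, 0.992, -0.0, -0.0]
force: [-5.9, 1.8, 9.6]
opening: 0.0002
gripper_force: 5.2
```

>>> servo_tool(series="0 0 0 0 0 0.1 0;0 0 0 0 0 0 0;0 0 0 0 0 0 0")

```text
time_s: 28.6
tcp_pos: [0.474, -0.14, 0.0519]
eef_rot: [0.122, 0.992, -0.0, 0.0]
force: [-13.2, 3.8, 30.2]
opening: -0.0001
gripper_force: 15.4
```

>>> servo_tool(series="0 0 0 0 0 -1 0;0 0 0 0 0 -3 0;0 0 0 0 0 -3 0;0 0 0 0 0 -3 0;0 0 0 0 0 -3 8.0;0 0 0 0 0 0 8.0")

```text
time_s: 29.1
tcp_pos: [0.4765, -0.1408, 0.1863]
eef_rot: [0.122, 0.992, -0.001, 0.004]
force: [0.6, -0.0, 0.5]
opening: 0.0231
gripper_force: 0.0
```

```bash
python3 - <<'E'
from h import *
f=snap("wrist","w11"); proud(f,np.array([.4745,-.1397]),.052,.024); go(.568,.203,.23,76)
E
```

```text
disc 0.4734 -0.14 r 0.0241 z 0.0517
block 0.0378 top 0.0517 tilt deg [0.1  0.17] proud mm 13.9
t 29.15 tcp [ 0.4759 -0.1406  0.1836] q [-0.29  0.21 -0.15  1.2   0.   -0.04] open 0.0312 F [ 0.4  0.3 -0.8]
rot [-0.01  0.31 -0.07] shift cm now-axes [-0.61 35.56 -4.64] after-turn axes [-0.63 35.56 -4.64]
```

The 48 is home: 13.9 mm proud and level. Next is the 60.

>>> servo_tool(series="0 0 0 -0.06 3.23 -0.42 8.5;0 0 0 -0.06 3.23 -0.42 8.5;0 0 0 -0.06 3.23 -0.42 8.5;0 0 0 -0.06 3.23 -0.42 8.5;0 0 0 -0.06 3.23 -0.42 8.5;0 0 0 -0.06 3.23 -0.42 8.5;0 0 0 -0.06 3.23 -0.42 8.5;0 0 0 -0.06 3.23 -0.42 8.5;0 0 0 -0.06 3.23 -0.42 8.5;0 0 0 -0.06 3.23 -0.42 8.5;0 0 0 -0.06 3.23 -0.42 8.5;0 0 0 0 0 0 8.5;0 0 0 0 0 0 8.5;0 0 0 0 0 0 8.5")

```text
time_s: 30.32
tcp_pos: [0.5666, 0.2027, 0.2259]
eef_rot: [0.122, 0.992, -0.0, -0.0]
force: [0.8, 0.8, -0.3]
opening: 0.085
gripper_force: 0.0
```

```bash
python3 - <<'E'
from h import *
f=snap("wrist","w12"); x,y=disc(f,.110,(.568,.2025),.030); go(x,y,.092,76)
E
```

```text
disc 0.5701 0.2034 r 0.03 z 0.1097
t 30.37 tcp [0.5666 0.2022 0.2261] q [ 0.34  0.43  0.26  1.4  -0.    0.59] open 0.0854 F [-1.1 -0.2 -0.3]
rot [-0.04 -0.04 -0.1 ] shift cm now-axes [-0.32  0.22 13.41] after-turn axes [-0.31  0.21 13.41]
```

>>> servo_tool(series="0 0 0 -0.28 0.12 2 8.5;0 0 0 0 0 2.5 8.5;0 0 0 0 0 2.5 8.5;0 0 0 0 0 2.5 8.5;0 0 0 0 0 2.5 8.5;0 0 0 0 0 1.4 8.5;0 0 0 0 0 0 8.5;0 0 0 0 0 0 8.5;0 0 0 0 0 0 8.5")

```text
time_s: 31.12
tcp_pos: [0.5705, 0.203, 0.0939]
eef_rot: [0.123, 0.992, 0.0, 0.001]
force: [-0.5, 0.3, 0.7]
opening: 0.0849
gripper_force: 0.0
```

>>> servo_tool(series="0 0 0 0.03 0.04 0.15 8.5;0 0 0 0 0 0 5.6;0 0 0 0 0 0 5.6;0 0 0 0 0 0 5.6;0 0 0 0 0 0 5.6;0 0 0 0 0 0 5.6;0 0 0 0 0 0 5.6", squeeze=60)

```text
time_s: 31.7
tcp_pos: [0.5701, 0.204, 0.0921]
eef_rot: [0.122, 0.992, 0.0, 0.001]
force: [-2.3, -1.2, 10.2]
opening: 0.0578
gripper_force: 62.8
```

>>> servo_tool(series="0 0 0 0 0 -0.5 5.6;0 0 0 0 0 -2.5 5.6;0 0 0 0 0 -3 5.6;0 0 0 -0.58 -3.4 0 5.6;0 0 0 -0.58 -3.4 0 5.6;0 0 0 -0.58 -3.4 0 5.6;0 0 0 -0.58 -3.4 0 5.6;0 0 0 -0.58 -3.4 0 5.6;0 0 0 -0.58 -3.4 0 5.6;0 0 0 -0.58 -3.4 0 5.6;0 0 0 -0.58 -3.4 0 5.6;0 0 0 -0.58 -3.4 0 5.6;0 0 0 -0.58 -3.4 0 5.6;0 0 0 -0.58 -3.4 0 5.6;0 0 0 -0.58 -3.4 0 5.6;0 0 0 -0.58 -3.4 0 5.6;0 0 0 0 0 3 5.6;0 0 0 0 0 3 5.6;0 0 0 0 0 2.2 5.6;0 0 0 0 0 0 5.6")

```text
time_s: 33.37
tcp_pos: [0.5326, -0.2421, 0.0646]
eef_rot: [0.123, 0.992, 0.001, -0.003]
force: [-1.1, 1.3, -5.4]
opening: 0.058
gripper_force: 66.5
```

>>> servo_tool(series="0 0 0 0 0 0.3 5.6;0 0 0 0 0 0.3 5.6;0 0 0 0 0 0 5.6;0 0 0 0 0 0 5.6")

```text
time_s: 33.7
tcp_pos: [0.5362, -0.2433, 0.0643]
eef_rot: [0.122, 0.992, -0.0, 0.001]
force: [-0.6, 0.9, -5.1]
opening: 0.0579
gripper_force: 66.6
```

```bash
python3 - <<'E'
from h import *
go(.5361,-.2429,.0378,76)
E
```

```text
t 33.7 tcp [ 0.5362 -0.2433  0.0643] q [-0.43  0.47 -0.1   1.   -0.   -0.18] open 0.0579 F [-0.6  0.9 -5.1]
rot [-0.02  0.1  -0.05] shift cm now-axes [0.02 0.04 2.65] after-turn axes [0.02 0.04 2.65]
```

>>> servo_tool(series="0 0 0 0 0.03 0.4 5.6;0 0 0 0 0 0.4 5.6;0 0 0 0 0 0.4 5.6;0 0 0 0 0 0.3 5.6;0 0 0 0 0 0 5.6;0 0 0 0 0 0 5.6")

```text
time_s: 34.2
tcp_pos: [0.5353, -0.2428, 0.0477]
eef_rot: [0.122, 0.992, 0.0, -0.0]
force: [-0.8, -0.1, -5.3]
opening: 0.0576
gripper_force: 66.6
```

>>> servo_tool(series="0 0 0 0 0 0.2 5.6;0 0 0 0 0 0.2 5.6;0 0 0 0 0 0.2 5.6;0 0 0 0 0 0.1 5.6;0 0 0 0 0 0.1 5.6;0 0 0 0 0 0.1 5.6;0 0 0 0 0 0 5.6;0 0 0 0 0 0 5.6")

```text
time_s: 34.87
tcp_pos: [0.5354, -0.2428, 0.0388]
eef_rot: [0.122, 0.992, 0.0, -0.0]
force: [-0.2, -0.1, -6.3]
opening: 0.0575
gripper_force: 66.9
```

>>> servo_tool(series="0 0 0 0 0 0 7.6;0 0 0 0 0 0 7.6;0 0 0 0 0 0 7.6;0 0 0 0 0 0 7.6;0 0 0 0 0 -1.5 7.6;0 0 0 0 0 -2 7.6;0 0 0 0 0 0 0;0 0 0 0 0 0 0;0 0 0 0 0 0 0;0 0 0 0 0 0 0;0 0 0 0 0 0 0;0 0 0 0 0 0 0;0 0 0 0 0 0 0;0 0 0 0 0 0 0;0 0 0 0 0 1.2 0;0 0 0 0 0 0.4 0;0 0 0 0 0 0.2 0;0 0 0 0 0 0.1 0;0 0 0 0 0 0 0;0 0 0 0 0 0 0")

```text
time_s: 36.53
tcp_pos: [0.5351, -0.2427, 0.056]
eef_rot: [0.122, 0.992, 0.0, -0.0]
force: [-8.6, 4.1, 17.6]
opening: -0.0002
gripper_force: 9.0
```

>>> servo_tool(series="0 0 0 0 0 0.08 0;0 0 0 0 0 0 0;0 0 0 0 0 0 0")

```text
time_s: 36.78
tcp_pos: [0.5351, -0.2427, 0.0559]
eef_rot: [0.122, 0.992, -0.0, 0.0]
force: [-13.9, 5.8, 29.8]
opening: -0.0
gripper_force: 15.0
```

>>> servo_tool(series="0 0 0 0 0 -1 0;0 0 0 0 0 -3 0;0 0 0 0 0 -3 0;0 0 0 0 0 -3 0;0 0 0 0 0 -3 0;0 0 0 2 0 -2 0;0 0 0 2 0 -2 0;0 0 0 2 0 -2 0;0 0 0 0 0 0 0;0 0 0 0 0 0 0")

```text
time_s: 37.62
tcp_pos: [0.4774, -0.2284, 0.2457]
eef_rot: [0.123, 0.992, -0.0, 0.001]
force: [0.1, -0.2, 0.3]
opening: -0.0
gripper_force: 0.0
```

```bash
python3 - <<'E'
from h import *
f=snap("wrist","w13")
for c,z,r in(((.536,-.2425),.056,.03),((.4745,-.1397),.052,.024),((.5567,-.1604),.05,.019),((.454,-.2225),.05,.014)): proud(f,np.array(c),z,r)
E
```

```text
disc 0.5349 -0.2425 r 0.0301 z 0.0557
block 0.0377 top 0.0557 tilt deg [-0.1   0.13] proud mm 18.0
disc 0.4737 -0.1405 r 0.0241 z 0.0518
block 0.0379 top 0.0519 tilt deg [0.04 0.11] proud mm 14.0
disc 0.5554 -0.1607 r 0.0195 z 0.0497
block 0.0379 top 0.0499 tilt deg [ 0.31 -0.14] proud mm 11.9
disc 0.4531 -0.2228 r 0.0139 z 0.0497
block 0.0378 top 0.0498 tilt deg [-0.18  1.57] proud mm 12.0
```

View pics/w13.png

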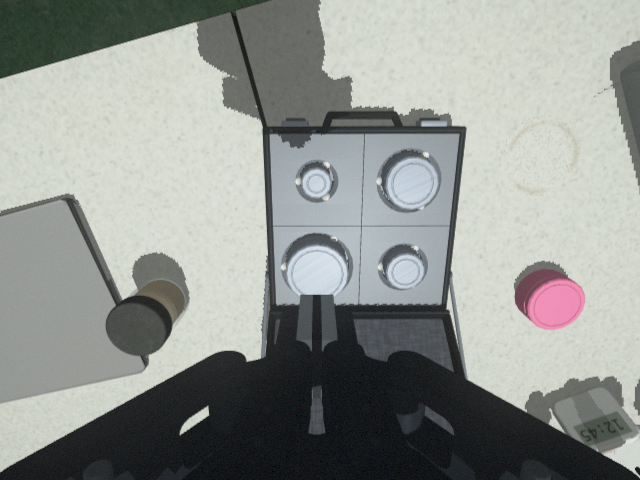

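The picture shows all four weights seated in their pockets, at (316,182), (412,182), (316,268) and (404,268). They stand 12, 14, 18 and 12 mm proud, as specified, and the jar stands untouched at (145,320). The robot is clear, so I hand the job in.

```bash
python3 -c "
from workcell import env
print(env.finish_job())"
```

```text
the job is handed in; nothing more can be done
None
```

All four weights went back into their pockets in order from the top, each pressed home (12, 12, 14 and 18 mm proud, as specified). The jar still stands, the arm was clear, and the job was handed in at about 38 s.

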